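# Seat the slide insert under the retaining lips of a mould base

### The job

Pick up the wider of the two L-shaped steel inserts, set it on the mould plate in front of the retaining block, and slide its toe under the overhanging lips until it is fully home against the end stop hidden inside. Press it solidly on the stop with about 12 N for a second, never with more than 18 N, and without jamming it against the block (25 N at most); then let go and leave it flat and still touching the stop. Leave the narrower insert where it lies.

Things in the scene. Friction and masses are not known exactly. Their poses are not given: they have to be found in the camera images.
- wide_insert: Steel insert to seat, L-shaped from the side, 0.36-0.56 kg: foot 69 mm long (x), 36 wide (y), 12 thick; on its rear end an upright block 26 long, 30 wide (grip it across this), top 55 mm above the underside. Origin: on the underside below the upright block's centre. Toe points to +x, nose 56 mm ahead of the origin, rear face 13 mm behind. z up; starts standing on the table (z=0).
- narrow_insert: Look-alike steel insert of the same length and height, but its foot is only 22 mm wide and its upright block 16 mm wide; to be left where it lies. Origin and axes as on the wide insert.
- mould_plate: Fixed flat metal plate 220 mm (x) by 170 mm (y), 20 mm thick, on the table; origin at the centre of its underside, top face at z = 20 mm. The retaining block is bolted on it with the same x, y and yaw. Two small bars 12 mm high lie beside that block, 66 mm either side of its middle line; they play no part.
- retaining_block: Fixed steel block; origin on the plate's top; the insert is pushed in along its +x. Pocket from x=20 mm (mouth) to 62, 39 wide (y), 14 high. Two lips overhang it from the sides for 40 mm from the mouth (underside 14, top 26 mm above the plate), 12 mm slot between: the toe enters only by sliding along x. Side walls to y=+-39.5, block ends at x=80 mm, 26 high.
- pocket_mouth (a point): On the plate's top, midway in the pocket's mouth (x=20 mm of the retaining block, same axes: +x is inwards). Before it two slanting guides, 13 mm high, from x=-23 to 1 mm of this point, narrow the way from about 57 mm to 39 mm clear width. Before x=-25 mm the plate's middle is free.
- end_stop: Bracket closing the pocket's rear, same origin and axes as the retaining block, x=62 to 80 mm. It carries a stop screw whose end lies 20 to 40 mm inside the mouth: reset each time, not given by this pose, to be felt. In the screw a weak sprung tip (under 1 N) stands 3 mm proud; behind it the shoulder is rigid. Fully home = nose on the shoulder; the tip then does not push it back.
There are look-alikes about, which are no part of the job. Leave any blue, orange or red look-alike of the wide_insert alone.

How it is judged:
On the way, in this order (a step that is already met when the one before it is completed fails the run):
1. The wide insert is on the mould plate, its toe 8 to 16 mm under the lips (x of wide_insert in the frame of pocket_mouth between -0.048 and -0.04 m and y of wide_insert in the frame of pocket_mouth between -0.006 and 0.006 m and z of wide_insert in the frame of pocket_mouth below 0.004 m and angle between the x axis of wide_insert and the x axis of pocket_mouth, either way round below 0.15 rad), for 0.02 s.
2. With its toe under the lips the insert is pressed on the end stop with at least 6 N for 0.3 s (x of wide_insert in the frame of pocket_mouth between -0.04 and -0.012 m and contact force between wide_insert and end_stop above 6 N), for 0.3 s.
At the end, for the whole second after the job is handed in: The wide insert rests flat on the mould plate (within 2.5 mm in height, tilt under 0.05 rad), in line with the pocket (4 mm, 0.1 rad), its toe 16 to 44 mm under the lips and still touching the end stop's sprung tip (over 0.1 N), so at most 3 mm from solid; released and at rest (x of wide_insert in the frame of pocket_mouth between -0.04 and -0.012 m and y of wide_insert in the frame of pocket_mouth between -0.004 and 0.004 m and z of wide_insert in the frame of pocket_mouth below 0.0025 m and angle between wide_insert's own z axis and vertical below 0.05 rad and angle between the x axis of wide_insert and the x axis of pocket_mouth, either way round below 0.1 rad and contact force between wide_insert and end_stop above 0.1 N and linear speed of wide_insert below 0.01 m/s).
It fails at once if The wide insert is pushed against the end stop with more than 18 N (contact force between wide_insert and end_stop above 18 N).
It fails at once if The wide insert is pushed against the retaining block with more than 25 N (contact force between wide_insert and retaining_block above 25 N).
It fails at once if The narrow insert is moved by more than 15 mm (distance of narrow_insert from where it was at the start of the episode above 0.015 m).
It also fails if it takes over 64 s, if anything falls off the work surface, if the arm or the gripper's body presses on something with over 40 N, if the wrist force passes 120 N, or if a joint passes its speed limit or range.

### The arm

A 6-joint arm with a two-finger parallel gripper is mounted at the origin on the work surface. World frame = base frame: x ahead of the robot, y to its left, z up, the work surface at z = 0. Lengths are in m, angles in rad, forces in N, time in s.
With the tool pointing down it reaches from about 0.275 to 0.725 m from the base axis. Payload 5.6 kg.
Tool frame: the origin (TCP) lies at the very end of the fingers, on their centre line; the grasp point (between the pads) lies 19 mm behind it; z points along the fingers, y is the line along which they close (so a half turn about z gives the same grasp; the last joint's range is limited). The gripper opens to 85 mm and grips with 20 to 120 N. Pads are 22 mm wide; open, the fingers measure 114 mm over their backs; the gripper's body (76 mm by 85 mm) begins 54 mm behind the grasp point. The pads swing forward as they close: fully open they stand 13 mm farther back than shut.
Start: joints at [-1.006, 0.255, 0.108, 0, -1.424, -0.285], TCP at [0.152, -0.529, 0.231] pointing down, gripper open.
Joint ranges: [-2.95, 2.95], [-1.21, 1.97], [-1.09, 1.5], [-2.87, 1.71], [-2.94, -0.07], [-3.05, 3.05]. Speed limits (rad/s): [2.57, 2.57, 3.14, 3.14, 3.14, 3.14].

### API

Orientations are given as a 3x3 rotation matrix whose columns are the frame's x, y, z axes.
In Python, from plant import bot gives the robot as it stands.
- The arm moves only by the tool servo_tool, never from a script. Its argument "rows" is a list of rows, each a list of 7 numbers: the turn, a rotation vector about the world's x, y, z in degrees, then the shift along the world's x, y, z in cm, then the opening, from 0 (shut) to 1 (fully open). In form: [[rx, ry, rz, tx, ty, tz, jaw], ...]. A call has 1 to 20 rows; each row shifts and turns the commanded pose from where the row before left it; what a row does not reach is not made up. A row lasts 1/12 s, in which the tool goes at most 41.7 mm and 7.16 degrees, less where a joint would pass 70% of its speed; a pose out of reach is approached as far as the arm can. A call with a gripper value outside its range is refused whole. The fingers move at their own pace and stop on an object; "grip_force" is the grip in N (left out, the last holds). Time passes only in rows, so rows that do not move let the fingers close. It gives the time, the measured TCP pose, the force, the opening and the grip force at its end, in the units of the state.
- bot.observe(): the state, without advancing time (a new reading comes with each control period).
- bot.read_camera(name): name is "side" or "top" or "wrist"; returns (picture, depth): 480x640x3 uint8, red, green, blue; 480x640 float32, m along the optical axis (not along the pixel's ray), 0 where there is no reading.
- bot.camera_model(name): a dict with "fx", "fy", "cx", "cy" (pixels), "k1" (the pictures are not rectified: a ray, as slopes to the right and down, at radius r is drawn at 1 + k1 r^2 times it, then the intrinsics apply), "world_from_camera" (4x4, takes a point from camera to world coordinates). Camera axes: x right, y down, z forward; pixel columns grow to the right and rows downward; lengths in m; the calibration is good to about 2 mm. A picture is of the moment at which its call begins: read the wrist's pose just before it. camera_model takes no time and is no camera call; for the wrist camera it gives the pose at the moment of the call.
- bot.hand_in(): hands the job in; it is judged then, once.
The state is a dict: "time": time; "joints": joint angles; "dq": joint speeds; "joint_torque": joint torques, N m; "tcp_pos": TCP position; "orientation": TCP orientation; "ft_force": force on the tool from outside, world axes, zero at the start; "ft_torque": the same for the moment, N m; "grip_width": finger opening in m; "gripper_force": force on a finger pad.
Only numpy, scipy, OpenCV 4.12 (cv2) and the standard library are available. Lean on these libraries where they do the work, as an engineer would, in place of code of your own. Each camera call takes 0.05 s, during which the arm holds its last target. There are 200 camera calls.

## Working session

There is one attempt and no reset: what is moved stays moved. The work goes in short steps, Python scripts to look and compute and a tool call to move; the robot and the scene stay as the last step left them, time stands still between calls to the robot, and variables do not carry over. Pictures are saved under pics/ and viewed, at most 10 in all, crops included, and the job is handed in when it is done.

Besides the shell and the picture viewer there is one more tool, called after ">>>" as name(argument=value, ...) on one line, values as JSON. servo_tool: Moves the arm, as the interface text tells. Its arguments: {"type":"object","properties":{"rows":{"type":"array","items":{"type":"array","items":{"type":"number"}}},"grip_force":{"type":"number"}},"required":["rows"]}

```bash
mkdir -p pics; cat > h.py <<'E'
import numpy as np, cv2
from plant import bot
def grab(n):
    m=bot.camera_model(n); p,d=bot.read_camera(n); return p,d,m
def cloud(d,m):
    K=np.array([[m['fx'],0,m['cx']],[0,m['fy'],m['cy']],[0,0,1.]])
    v,u=np.mgrid[0:480,0:640]
    q=np.stack([u,v],-1).reshape(-1,1,2).astype(float)
    s=cv2.undistortPoints(q,K,np.array([m['k1'],0,0,0.])).reshape(480,640,2)
    P=np.dstack([s*d[...,None],d]); T=m['world_from_camera']
    return P@T[:3,:3].T+T[:3,3]
E
python3 - <<'E'
from h import *
for n in ['top','side']:
    p,d,m=grab(n); np.savez(n+'.npz',p=p,d=d,c=cloud(d,m)); cv2.imwrite(f'pics/{n}0.png',p[...,::-1])
    print(n,m['fx'],m['k1'],np.round(m['world_from_camera'],3).tolist())
print(bot.observe())
E
```

```text
top 601.4758292714786 0.07121315594959338 [[-0.001, -0.993, 0.114, 0.389], [-1.0, -0.001, -0.019, -0.013], [0.019, -0.114, -0.993, 1.02], [0.0, 0.0, 0.0, 1.0]]
side 437.86785990031746 -0.029449811506521727 [[-0.931, -0.168, 0.323, 0.261], [-0.364, 0.46, -0.81, 0.57], [-0.013, -0.872, -0.489, 0.414], [0.0, 0.0, 0.0, 1.0]]
{'time': 0.1, 'joints': array([-1.00638847e+00,  2.55689262e-01,  1.07139966e-01, -3.75144352e-04,
       -1.42392632e+00, -2.84589534e-01]), 'dq': array([-6.77442234e-04, -2.31816975e-03,  3.71433396e-03,  2.02550919e-03,
       -3.84320195e-04,  6.97201742e-05]), 'joint_torque': array([-2.88413386e-03, -3.87601662e+01,  2.38473952e+01,  5.37797749e+00,
       -3.80818019e-03, -1.08667822e-05]), 'tcp_pos': array([ 0.15180711, -0.52817355,  0.23049505]), 'orientation': array([[-9.61120844e-01, -2.76127474e-01, -5.84724856e-04],
       [-2.76128069e-01,  9.61119490e-01,  1.61734444e-03],
       [ 1.15397222e-04,  1.71592239e-03, -9.99998521e-01]]), 'ft_force': array([ 0.32375576, -0.30278879, -0.83591617]), 'ft_torque': array([ 0.02624166,  0.05730557, -0.00024234]), 'gripper_force': 0.0, 'grip_width': 0.08533692686188388}
```

View pics/top0.png

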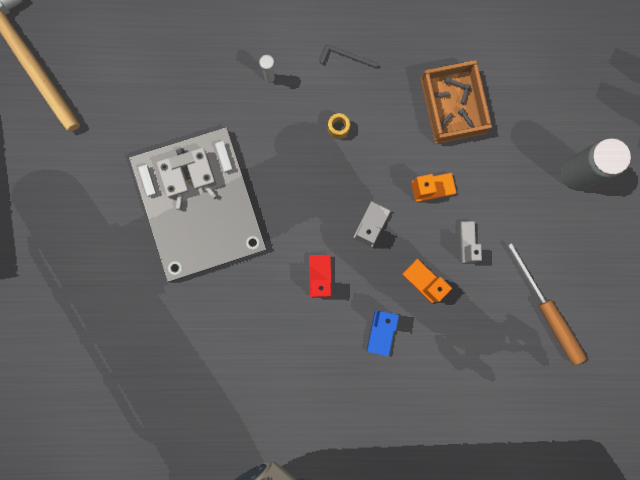

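View pics/side0.png

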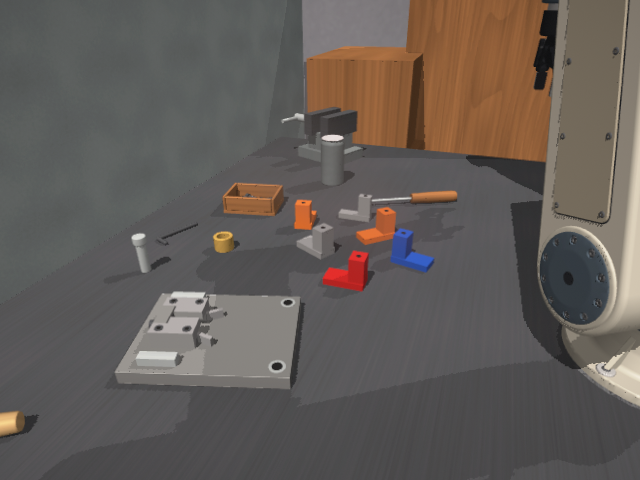

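The top view shows the wide grey insert at about (373,223), its upright near (368,232) and toe towards (380,208). The narrow insert is at (470,243). The plate is at about (198,205), with the block at (187,170) and the mouth facing down the picture. The side view agrees.

```bash
python3 - <<'E'
from h import *
z=np.load('top.npz'); c=z['c']; p=z['p'].astype(int)
v,u=np.mgrid[0:480,0:640]
def rect(m,n):
    P=c[m]; r=cv2.minAreaRect((P[:,:2]*1000).astype(np.float32)); b=cv2.boxPoints(r)
    print(n,m.sum(),'c',np.round(r[0],1),'size',np.round(r[1],1),'ang',round(r[2],2),'z',np.round(np.percentile(P[:,2]*1000,[5,50,95]),1)); print(b.round(1).tolist())
box=lambda a,b,e,f:(u>a)&(u<b)&(v>e)&(v<f)&(z['d']>0)
Z=c[...,2]
w=box(345,400,195,255)
rect(w&(Z>.045),'upr'); rect(w&(Z>.007)&(Z<.02),'foot'); rect(w&(Z>.007),'all')
tb=box(280,345,150,240); print('table z',np.median(Z[tb])*1000)
pl=box(115,280,115,290)
rect(pl&(Z>.012)&(Z<.024),'plate')
rect(pl&(Z>.0405)&(Z<.055),'block')
rect(pl&(Z>.028)&(Z<.0365),'bars+guides')
# top-plane picture of plate, enlarged, plus wide insert
im=z['p'][110:290,110:290,::-1]
wi=z['p'][190:260,340:410,::-1]
im=cv2.resize(im,(580,580),interpolation=cv2.INTER_CUBIC)
cv2.imwrite('pics/plate.png',im)
E
```

```text
upr 314 c [ 511.6 -106.7] size [29.9 26.6] ang 62.8 z [51.3 55.2 58.2]
[[493.0, -113.9000015258789], [516.7000122070312, -126.0999984741211], [530.2999877929688, -99.5], [506.6000061035156, -87.30000305175781]]
foot 509 c [ 536.5 -119. ] size [35.7 81.9] ang 63.28 z [ 9.2 12.3 15.4]
[[491.8999938964844, -116.5], [565.0999755859375, -153.3000030517578], [581.2000122070312, -121.5], [508.0, -84.5999984741211]]
all 865 c [ 536.5 -118.9] size [35.7 82.1] ang 63.28 z [ 9.9 14.3 57. ]
[[491.70001220703125, -116.4000015258789], [565.0999755859375, -153.3000030517578], [581.2000122070312, -121.5], [507.79998779296875, -84.5]]
table z 0.30447907753194947
plate 10590 c [564.8 177.4] size [222.9 171.8] ang 18.14 z [17.2 20.2 23. ]
[[432.1000061035156, 224.3000030517578], [485.6000061035156, 61.099998474121094], [697.4000244140625, 130.5], [644.0, 293.70001220703125]]
block 1634 c [612.4 192.3] size [63.5 80.2] ang 18.03 z [43.2 46.3 49.2]
[[569.7999877929688, 220.60000610351562], [594.5999755859375, 144.39999389648438], [655.0, 164.0], [630.2000122070312, 240.3000030517578]]
bars+guides 834 c [607.7 190.7] size [ 97.2 146.8] ang 17.52 z [29.3 32.5 35.6]
[[539.2000122070312, 246.0], [583.4000244140625, 106.0999984741211], [676.0999755859375, 135.3000030517578], [631.9000244140625, 275.29998779296875]]
```

View pics/plate.png

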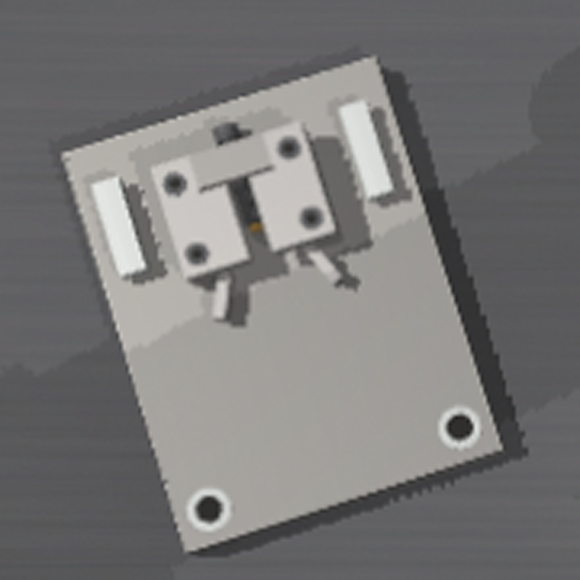

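The block and plate fit agree (yaw about 18.1°, mouth near (584,183)). The insert's apparent length of 82 mm doesn't match the given 69 mm, so I'm checking that.

```bash
python3 - <<'E'
from h import *
z=np.load('top.npz'); c=z['c']*1000
v,u=np.mgrid[0:480,0:640]
def ana(b,o,yaw):
    a=np.radians(yaw); X=np.array([np.cos(a),np.sin(a)]);Y=np.array([-X[1],X[0]])
    P=c[b[2]:b[3],b[0]:b[1]].reshape(-1,3); q=P[:,:2]-o; l=q@X; t=q@Y; h=P[:,2]
    s=(h>7)
    for i in range(-24,76,4):
        k=s&(l>=i)&(l<i+4)
        if k.sum()>2: print(i,k.sum(),'med z',h[k].mean().round(1),'t',t[k].min().round(1),t[k].max().round(1), 'sd',h[k].std().round(1))
ana((345,405,190,260),np.array([511.6,-106.7]),-26.8)
im=cv2.resize(z['p'][185:265,335:500,::-1],(800,388),interpolation=cv2.INTER_CUBIC); cv2.imwrite('pics/ins.png',im)
E
```

```text
-16 92 med z 35.0 t -17.3 18.0 sd 16.0
-12 49 med z 49.7 t -17.3 18.1 sd 14.7
-8 54 med z 49.6 t -17.4 18.0 sd 13.6
-4 52 med z 50.5 t -17.4 18.0 sd 13.7
0 49 med z 50.3 t -17.5 18.1 sd 13.7
4 51 med z 50.4 t -17.4 18.1 sd 13.5
8 53 med z 50.7 t -17.5 18.1 sd 12.9
12 18 med z 40.5 t -17.5 18.1 sd 19.9
16 8 med z 13.1 t -17.5 18.1 sd 2.3
20 45 med z 12.4 t -17.4 18.1 sd 1.7
24 48 med z 12.2 t -17.4 18.1 sd 1.7
28 50 med z 12.4 t -17.4 18.1 sd 1.7
32 46 med z 12.3 t -17.5 18.1 sd 1.4
36 55 med z 12.2 t -17.4 18.1 sd 2.0
40 50 med z 12.7 t -17.5 18.1 sd 1.8
44 45 med z 12.2 t -17.5 18.1 sd 1.9
48 51 med z 12.1 t -17.4 18.2 sd 1.7
52 47 med z 12.3 t -17.4 18.1 sd 1.8
```

View pics/ins.png

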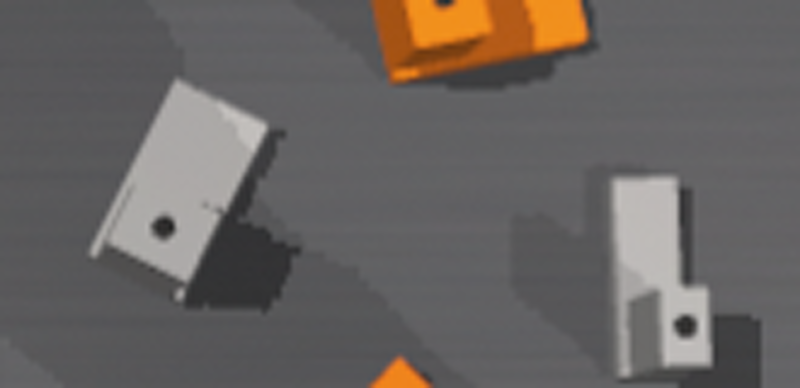

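Trimmed of stray pixels, the insert measures right: nose at +56, width 35.6, tops at 55 and 12 mm. Its origin is at (511.6, −106.7) with yaw about −27°. Moving above it.

>>> servo_tool(rows=[[0,0,-2.4,2,2.34,-0.5,1],[0,0,-2.4,2,2.34,-0.5,1],[0,0,-2.4,2,2.34,-0.5,1],[0,0,-2.4,2,2.34,-0.5,1],[0,0,-2.4,2,2.34,-0.5,1],[0,0,-2.4,2,2.34,-0.5,1],[0,0,-2.4,2,2.34,-0.5,1],[0,0,-2.4,2,2.34,-0.5,1],[0,0,-2.4,2,2.34,-0.5,1],[0,0,-2.4,2,2.34,-0.5,1],[0,0,-2.4,2,2.34,-0.5,1],[0,0,-2.4,2,2.34,-0.5,1],[0,0,-2.4,2,2.34,-0.5,1],[0,0,-2.4,2,2.34,-0.5,1],[0,0,-2.4,2,2.34,-0.5,1],[0,0,-2.4,2,2.34,-0.5,1],[0,0,-2.4,2,2.34,-0.5,1],[0,0,-2.4,2,2.34,-0.5,1],[0,0,0,0,0,0,1],[0,0,0,0,0,0,1]], grip_force=60)

```text
time: 1.77
tcp_pos: [0.5121, -0.1063, 0.1402]
orientation: [[-0.891, 0.455, -0.002], [0.455, 0.891, 0.0], [0.002, -0.001, -1.0]]
ft_force: [-0.1, -0.6, 0.0]
grip_width: 0.0854
gripper_force: 0.0
```

```bash
python3 - <<'E'
from h import *
p,d,m=grab('wrist'); np.savez('w1.npz',p=p,d=d,c=cloud(d,m)); cv2.imwrite('pics/w1.png',p[...,::-1])
s=bot.observe(); print(s['time'],s['tcp_pos'],s['orientation'].round(4).tolist(),s['ft_force'],m['world_from_camera'].round(3).tolist())
E
```

```text
1.8167 [ 0.51163467 -0.10705859  0.14065701] [[-0.8903, 0.4554, -0.0016], [0.4554, 0.8903, -0.0001], [0.0014, -0.0008, -1.0]] [-0.52239397 -0.27192363 -0.30612352] [[0.454, 0.856, 0.249, 0.449], [0.891, -0.436, -0.127, -0.075], [-0.001, 0.279, -0.96, 0.284], [0.0, 0.0, 0.0, 1.0]]
```

View pics/w1.png

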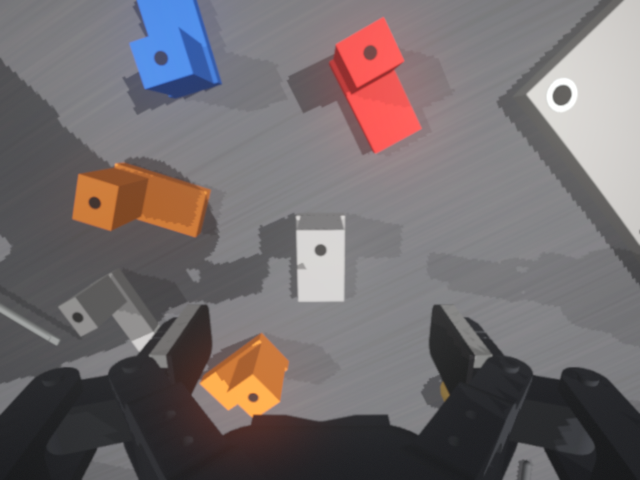

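The wrist view shows the insert centred at column 320 and aligned with the jaws, with the neighbours clear of the fingers. Descending and closing.

>>> servo_tool(rows=[[0,0,0,0,0,-1.4,1],[0,0,0,0,0,-1.4,1],[0,0,0,0,0,-1.4,1],[0,0,0,0,0,-1.4,1],[0,0,0,0,0,-1.4,1],[0,0,0,0,0,-1.4,1],[0,0,0,0,0,-1.4,1],[0,0,0,0,0,-1.4,1],[0,0,0,0,0,-0.5,1],[0,0,0,0,0,0,1],[0,0,0,0,0,0,0.3],[0,0,0,0,0,0,0.3],[0,0,0,0,0,0,0.2],[0,0,0,0,0,0,0.2],[0,0,0,0,0,0,0.1],[0,0,0,0,0,0,0],[0,0,0,0,0,0,0],[0,0,0,0,0,0,0]], grip_force=60)

```text
time: 3.32
tcp_pos: [0.5125, -0.1073, 0.0251]
orientation: [[-0.89, 0.456, 0.001], [0.456, 0.89, -0.0], [-0.001, 0.001, -1.0]]
ft_force: [-1.1, 0.9, 5.1]
grip_width: 0.0295
gripper_force: 59.6
```

Gripped at 29.5 mm, which is the wide insert. Lifting and carrying it to in front of the guides.

>>> servo_tool(rows=[[0,0,0,0,0,0.8,0],[0,0,0,0,0,1.8,0],[0,0,0,0,0,1.8,0],[0,0,0,0,0,1.8,0],[0,0,0,0,0,1.8,0],[0,0,3.2,-0.135,1.86,0,0],[0,0,3.2,-0.135,1.86,0,0],[0,0,3.2,-0.135,1.86,0,0],[0,0,3.2,-0.135,1.86,0,0],[0,0,3.2,-0.135,1.86,0,0],[0,0,3.2,-0.135,1.86,0,0],[0,0,3.2,-0.135,1.86,0,0],[0,0,3.2,-0.135,1.86,0,0],[0,0,3.2,-0.135,1.86,0,0],[0,0,3.2,-0.135,1.86,0,0],[0,0,3.2,-0.135,1.86,0,0],[0,0,3.2,-0.135,1.86,0,0],[0,0,3.2,-0.135,1.86,0,0],[0,0,3.4,-0.135,1.86,0,0],[0,0,0,0,0,0,0]])

```text
time: 4.98
tcp_pos: [0.4922, 0.1554, 0.1036]
orientation: [[-0.95, -0.311, -0.001], [-0.311, 0.95, 0.0], [0.001, 0.001, -1.0]]
ft_force: [-0.3, 0.7, -3.9]
grip_width: 0.0289
gripper_force: 60.1
```

```bash
python3 - <<'E'
from h import *
bot.read_camera('side')
p,d,m=grab('top'); np.savez('t2.npz',p=p,d=d,c=cloud(d,m))
p2,_,_=grab('side')
p3,d3,m3=grab('wrist'); np.savez('w2.npz',p=p3,d=d3,c=cloud(d3,m3))
s=bot.observe(); print(s['time'],s['tcp_pos'],s['orientation'].round(4).tolist(),s['ft_force'])
cv2.imwrite('pics/m2.png',np.vstack([np.hstack([cv2.resize(p3,(400,300)),p[100:400,100:500]]),cv2.resize(p2[180:480,80:480],(400,300)).repeat(1,0)] if 0 else [np.hstack([cv2.resize(p3,(400,300)),p[80:380,80:480]]),np.hstack([p2[180:480,80:480],np.zeros((300,400,3),np.uint8)])])[...,::-1])
# block re-measured from wrist
c=cloud(d3,m3)*1000
k=(c[...,2]>43)&(c[...,2]<49.5)&(d3>0)&(abs(c[...,0]-612)<60)&(abs(c[...,1]-192)<70)
r=cv2.minAreaRect(c[k][:,:2].astype(np.float32)); print(k.sum(),r)
E
```

```text
5.1833 [0.49243603 0.15235696 0.10387251] [[-0.9523, -0.3053, -0.0014], [-0.3053, 0.9523, -0.0007], [0.0015, -0.0002, -1.0]] [ 0.39993309 -0.76164399 -3.61492067]
1323 ((589.4686889648438, 182.83023071289062), (13.389595985412598, 68.34246826171875), 18.114065170288086)
```

View pics/m2.png

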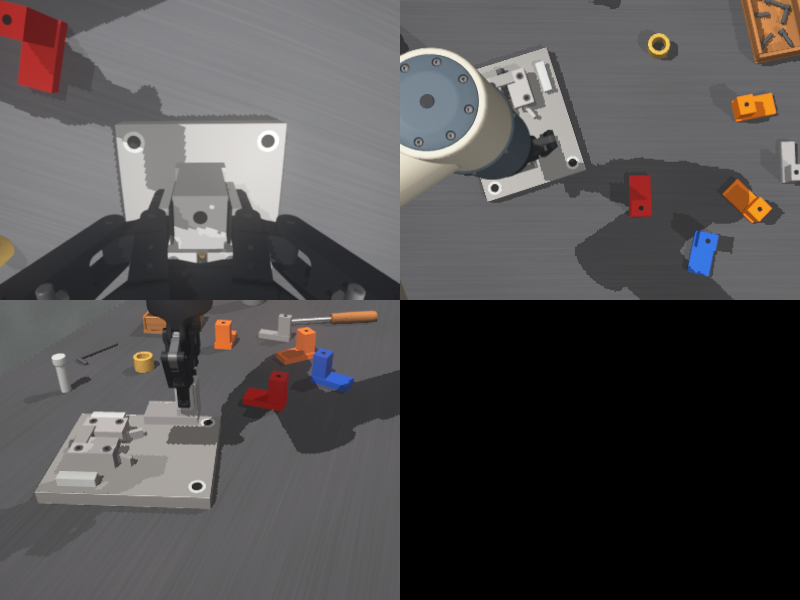

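The insert is in hand, level and in line in front of the block. Lowering it to the plate with a 1 mm sideways correction.

>>> servo_tool(rows=[[0,0,0.3,-0.03,0.09,-0.8,0],[0,0,0,0,0,-0.8,0],[0,0,0,0,0,-0.8,0],[0,0,0,0,0,-0.8,0],[0,0,0,0,0,-0.8,0],[0,0,0,0,0,-0.8,0],[0,0,0,0,0,-0.8,0],[0,0,0,0,0,-0.1,0],[0,0,0,0,0,0,0],[0,0,0,0,0,0,0],[0,0,0,0,0,0,0]])

```text
time: 6.1
tcp_pos: [0.4931, 0.1541, 0.0477]
orientation: [[-0.95, -0.311, 0.001], [-0.311, 0.95, 0.0], [-0.001, 0.0, -1.0]]
ft_force: [0.9, 0.4, -3.5]
grip_width: 0.0286
gripper_force: 60.1
```

>>> servo_tool(rows=[[0,0,0,0,0,-0.1,0],[0,0,0,0,0,-0.1,0],[0,0,0,0,0,0,0],[0,0,0,0,0,0,0]])

```text
time: 6.43
tcp_pos: [0.4927, 0.1539, 0.0453]
orientation: [[-0.95, -0.311, 0.0], [-0.311, 0.95, 0.0], [-0.0, 0.0, -1.0]]
ft_force: [-0.5, 0.5, -3.4]
grip_width: 0.0293
gripper_force: 60.1
```

>>> servo_tool(rows=[[0,0,0,0,0,-0.05,0],[0,0,0,0,0,0,0],[0,0,0,0,0,0,0]])

```text
time: 6.68
tcp_pos: [0.4928, 0.1539, 0.0451]
orientation: [[-0.95, -0.311, 0.0], [-0.311, 0.95, 0.0], [-0.0, 0.0, -1.0]]
ft_force: [-1.9, -0.3, 0.2]
grip_width: 0.0292
gripper_force: 60.5
```

```bash
cat > st.py <<'E'
from plant import bot
import numpy as np
s=bot.observe(); d=s['tcp_pos'][:2]*1000-[583.9,183.3]; a=np.radians(18.1); R=np.array([[np.cos(a),np.sin(a)],[-np.sin(a),np.cos(a)]])
x=s['orientation'][:,0]
print(round(s['time'],2),'mouth xy',(R@d).round(1),'z',s['tcp_pos'][2].round(4),'yaw',np.degrees(np.arctan2(-x[1],-x[0])).round(2),'tilt',s['orientation'][2,:2].round(4),'F',(R@s['ft_force'][:2]).round(1),s['ft_force'][2].round(1),'T',s['ft_torque'].round(2))
E
python3 st.py
```

```text
6.68 mouth xy [-95.8   0.4] z 0.0451 yaw 18.13 tilt [-0.0003  0.    ] F [-1.9  0.3] 0.2 T [-0.03  0.68  0.  ]
```

The insert is on the plate: Fz rose from −3.5 to +0.2 at z = 45.1, as predicted. Sliding it into the guides.

>>> servo_tool(rows=[[0,0,0,0.38,0.124,0,0],[0,0,0,0.38,0.124,0,0],[0,0,0,0.38,0.124,0,0],[0,0,0,0.38,0.124,0,0],[0,0,0,0.38,0.124,0,0],[0,0,0,0.38,0.124,0,0],[0,0,0,0.38,0.124,0,0],[0,0,0,0,0,0,0],[0,0,0,0,0,0,0]])

```text
time: 7.43
tcp_pos: [0.5202, 0.1627, 0.0451]
orientation: [[-0.95, -0.311, 0.001], [-0.311, 0.95, 0.0], [-0.001, -0.0, -1.0]]
ft_force: [-0.8, -1.6, 1.1]
grip_width: 0.0289
gripper_force: 61.0
```

```bash
python3 st.py
```

```text
7.43 mouth xy [-66.9   0.2] z 0.0451 yaw 18.14 tilt [-0.0014 -0.0004] F [-1.2 -1.3] 1.1 T [-0.53  0.23 -0.09]
```

>>> servo_tool(rows=[[0,0,0,0.19,0.062,0,0],[0,0,0,0.19,0.062,0,0],[0,0,0,0.19,0.062,0,0],[0,0,0,0.19,0.062,0,0],[0,0,0,0.19,0.062,0,0],[0,0,0,0,0,0,0]])

```text
time: 7.93
tcp_pos: [0.5285, 0.1654, 0.0451]
orientation: [[-0.95, -0.311, -0.001], [-0.311, 0.95, -0.0], [0.001, -0.0, -1.0]]
ft_force: [-4.9, -1.2, 5.1]
grip_width: 0.0286
gripper_force: 61.4
```

```bash
python3 st.py
```

```text
7.93 mouth xy [-58.2   0.2] z 0.0451 yaw 18.13 tilt [ 0.0008 -0.0003] F [-5.1  0.3] 5.1 T [-0.66  1.61 -0.03]
```

>>> servo_tool(rows=[[0,0,0,0.095,0.031,0,0],[0,0,0,0.095,0.031,0,0],[0,0,0,0.095,0.031,0,0],[0,0,0,0.095,0.031,0,0],[0,0,0,0.095,0.031,0,0],[0,0,0,0,0,0,0]])

```text
time: 8.43
tcp_pos: [0.533, 0.1669, 0.0451]
orientation: [[-0.95, -0.311, -0.001], [-0.311, 0.95, -0.001], [0.001, -0.0, -1.0]]
ft_force: [-5.8, -1.8, 6.6]
grip_width: 0.0292
gripper_force: 61.6
```

```bash
python3 st.py
```

```text
8.43 mouth xy [-53.5   0.2] z 0.0451 yaw 18.13 tilt [ 0.0011 -0.0002] F [-6.1  0.1] 6.6 T [-0.64  1.86 -0.1 ]
```

>>> servo_tool(rows=[[0,0,0,0,0,0.03,0],[0,0,0,0.095,0.031,0,0],[0,0,0,0.095,0.031,0,0],[0,0,0,0.095,0.031,0,0],[0,0,0,0.095,0.031,0,0],[0,0,0,0,0,0,0]])

```text
time: 8.93
tcp_pos: [0.5371, 0.1684, 0.0451]
orientation: [[-0.95, -0.311, -0.001], [-0.311, 0.95, -0.0], [0.001, -0.0, -1.0]]
ft_force: [-4.8, -1.2, 3.8]
grip_width: 0.029
gripper_force: 61.2
```

```bash
python3 st.py
```

```text
8.93 mouth xy [-49.1   0.3] z 0.0451 yaw 18.13 tilt [ 0.0006 -0.0001] F [-5.   0.3] 3.8 T [-0.58  1.51 -0.08]
```

>>> servo_tool(rows=[[0,0,0,0.095,0.031,0,0],[0,0,0,0.095,0.031,0,0],[0,0,0,0.095,0.031,0,0],[0,0,0,0.095,0.031,0,0],[0,0,0,0,0,0,0]])

```text
time: 9.35
tcp_pos: [0.541, 0.1696, 0.0451]
orientation: [[-0.95, -0.311, -0.0], [-0.311, 0.95, -0.0], [0.0, -0.0, -1.0]]
ft_force: [-4.6, -0.7, 4.5]
grip_width: 0.0292
gripper_force: 61.2
```

```bash
python3 st.py
```

```text
9.35 mouth xy [-45.    0.3] z 0.0451 yaw 18.13 tilt [ 0.0005 -0.0001] F [-4.6  0.8] 4.5 T [-0.54  1.46 -0.06]
```

Toe is about 11 mm under the lips and centred. I'll probe the arm's stiffness with a small step back, using the friction, before feeling for the stop.

>>> servo_tool(rows=[[0,0,0,-0.0285,-0.0093,0,0],[0,0,0,0,0,0,0],[0,0,0,0,0,0,0]])

```text
time: 9.6
tcp_pos: [0.541, 0.1696, 0.0451]
orientation: [[-0.95, -0.311, 0.0], [-0.311, 0.95, 0.0], [-0.0, -0.0, -1.0]]
ft_force: [-3.9, -0.5, 3.1]
grip_width: 0.0291
gripper_force: 61.0
```

```bash
python3 st.py
```

```text
9.6 mouth xy [-45.1   0.3] z 0.0451 yaw 18.13 tilt [-0.0003 -0.    ] F [-3.9  0.7] 3.1 T [-0.57  1.08 -0.07]
```

>>> servo_tool(rows=[[0,0,0,-0.0285,-0.0093,0,0],[0,0,0,0,0,0,0],[0,0,0,0,0,0,0]])

```text
time: 9.85
tcp_pos: [0.5409, 0.1696, 0.0451]
orientation: [[-0.95, -0.311, 0.001], [-0.311, 0.95, 0.0], [-0.001, -0.0, -1.0]]
ft_force: [-2.4, -1.9, 2.4]
grip_width: 0.0294
gripper_force: 60.9
```

```bash
python3 st.py
```

```text
9.85 mouth xy [-45.1   0.3] z 0.0451 yaw 18.14 tilt [-0.0007 -0.    ] F [-2.8 -1.1] 2.4 T [-0.52  0.41 -0.07]
```

>>> servo_tool(rows=[[0,0,0,0,0,0.03,0],[0,0,0,0.0475,0.0155,0,0],[0,0,0,0.0475,0.0155,0,0],[0,0,0,0,0,0,0],[0,0,0,0,0,0,0]])

```text
time: 10.27
tcp_pos: [0.5412, 0.1698, 0.0452]
orientation: [[-0.95, -0.311, -0.001], [-0.311, 0.95, -0.0], [0.001, 0.0, -1.0]]
ft_force: [-2.6, -0.7, 0.1]
grip_width: 0.0291
gripper_force: 60.7
```

```bash
python3 st.py
```

```text
10.27 mouth xy [-44.7   0.4] z 0.0452 yaw 18.12 tilt [0.0007 0.0001] F [-2.7  0.1] 0.1 T [-0.42  0.79 -0.06]
```

Stiffness is only about 3 N/mm, so probing in 2 mm checks is safe.

>>> servo_tool(rows=[[0,0,0,0.095,0.031,0,0],[0,0,0,0.095,0.031,0,0],[0,0,0,0.095,0.031,0,0],[0,0,0,0.095,0.031,0,0],[0,0,0,0.095,0.031,0,0],[0,0,0,0,0,0,0]])

```text
time: 10.77
tcp_pos: [0.5467, 0.1716, 0.0452]
orientation: [[-0.95, -0.311, 0.0], [-0.311, 0.95, 0.0], [-0.0, 0.0, -1.0]]
ft_force: [0.3, -0.4, -2.5]
grip_width: 0.0293
gripper_force: 60.1
```

```bash
python3 st.py
```

```text
10.77 mouth xy [-39.    0.4] z 0.0452 yaw 18.13 tilt [-0.0004  0.0001] F [ 0.1 -0.5] -2.5 T [-0.05 -0.07  0.03]
```

>>> servo_tool(rows=[[0,0,0,0.0475,0.0155,0,0],[0,0,0,0.0475,0.0155,0,0],[0,0,0,0.0475,0.0155,0,0],[0,0,0,0.0475,0.0155,0,0],[0,0,0,0,0,0,0]])

```text
time: 11.18
tcp_pos: [0.5482, 0.172, 0.0452]
orientation: [[-0.95, -0.311, -0.0], [-0.311, 0.95, -0.0], [0.0, 0.0, -1.0]]
ft_force: [-1.1, 0.3, -3.2]
grip_width: 0.0293
gripper_force: 60.1
```

```bash
python3 st.py
```

```text
11.18 mouth xy [-37.5   0.4] z 0.0452 yaw 18.13 tilt [0.0002 0.    ] F [-0.9  0.6] -3.2 T [0.02 0.12 0.02]
```

>>> servo_tool(rows=[[0,0,0,0.0475,0.0155,0,0],[0,0,0,0.0475,0.0155,0,0],[0,0,0,0.0475,0.0155,0,0],[0,0,0,0.0475,0.0155,0,0],[0,0,0,0,0,0,0]])

```text
time: 11.6
tcp_pos: [0.5501, 0.1726, 0.0453]
orientation: [[-0.95, -0.311, -0.0], [-0.311, 0.95, -0.0], [0.0, 0.0, -1.0]]
ft_force: [-0.9, -0.5, -4.6]
grip_width: 0.0293
gripper_force: 60.0
```

```bash
python3 st.py
```

```text
11.6 mouth xy [-35.5   0.4] z 0.0453 yaw 18.13 tilt [0.0002 0.    ] F [-1.1 -0.2] -4.6 T [ 0.01  0.38 -0.05]
```

>>> servo_tool(rows=[[0,0,0,0.0475,0.0155,0,0],[0,0,0,0.0475,0.0155,0,0],[0,0,0,0.0475,0.0155,0,0],[0,0,0,0.0475,0.0155,0,0],[0,0,0,0,0,0,0]])

```text
time: 12.02
tcp_pos: [0.5506, 0.1728, 0.0454]
orientation: [[-0.95, -0.311, -0.003], [-0.311, 0.95, -0.001], [0.003, -0.0, -1.0]]
ft_force: [-6.8, 0.0, 1.4]
grip_width: 0.0288
gripper_force: 60.8
```

```bash
python3 st.py
```

```text
12.02 mouth xy [-35.    0.4] z 0.0454 yaw 18.13 tilt [ 0.003  -0.0001] F [-6.5  2.1] 1.4 T [-0.14  2.27  0.02]
```

Solid contact at x ≈ −35: the force rose to 6.5 N and motion stopped, which fits a stop about 21 mm deep. Building up the pressure gently.

>>> servo_tool(rows=[[0,0,0,0.0475,0.0155,0,0],[0,0,0,0.0475,0.0155,0,0],[0,0,0,0,0,0,0]])

```text
time: 12.27
tcp_pos: [0.5506, 0.1728, 0.0454]
orientation: [[-0.95, -0.311, -0.004], [-0.311, 0.95, -0.002], [0.005, -0.0, -1.0]]
ft_force: [-9.5, -1.7, 3.7]
grip_width: 0.0289
gripper_force: 61.2
```

```bash
python3 st.py
```

```text
12.27 mouth xy [-34.9   0.3] z 0.0454 yaw 18.12 tilt [ 0.0047 -0.0001] F [-9.6  1.4] 3.7 T [-0.32  3.45  0.07]
```

>>> servo_tool(rows=[[0,0,0,0.0475,0.0155,0,0],[0,0,0,0.0475,0.0155,0,0],[0,0,0,0,0,0,0]])

```text
time: 12.52
tcp_pos: [0.5507, 0.1728, 0.0454]
orientation: [[-0.95, -0.311, -0.006], [-0.311, 0.95, -0.002], [0.007, -0.0, -1.0]]
ft_force: [-13.2, -1.6, 6.6]
grip_width: 0.0291
gripper_force: 61.6
```

```bash
python3 st.py
```

```text
12.52 mouth xy [-34.9   0.3] z 0.0454 yaw 18.12 tilt [ 0.0065 -0.0002] F [-13.    2.5] 6.6 T [-0.37  4.58  0.08]
```

>>> servo_tool(rows=[[0,0,0,0.038,0.0124,0,0],[0,0,0,0,0,0,0],[0,0,0,0,0,0,0],[0,0,0,0,0,0,0],[0,0,0,0,0,0,0],[0,0,0,0,0,0,0],[0,0,0,0,0,0,0],[0,0,0,0,0,0,0],[0,0,0,0,0,0,0],[0,0,0,0,0,0,0],[0,0,0,0,0,0,0],[0,0,0,0,0,0,0],[0,0,0,0,0,0,0],[0,0,0,0,0,0,0],[0,0,0,0,0,0,0]])

```text
time: 13.77
tcp_pos: [0.5507, 0.1728, 0.0455]
orientation: [[-0.95, -0.311, -0.007], [-0.311, 0.95, -0.002], [0.007, -0.0, -1.0]]
ft_force: [-15.0, -0.6, 7.9]
grip_width: 0.0289
gripper_force: 61.7
```

```bash
python3 st.py
```

```text
13.77 mouth xy [-34.9   0.3] z 0.0455 yaw 18.12 tilt [ 0.0071 -0.0002] F [-14.4   4.1] 7.9 T [-0.41  4.97  0.1 ]
```

Pressed at about 14 N on the wrist for more than 1 s, part of it plate friction. Easing most of the load off, then opening.

>>> servo_tool(rows=[[0,0,0,-0.0475,-0.0155,0,0],[0,0,0,-0.0475,-0.0155,0,0],[0,0,0,-0.0475,-0.0155,0,0],[0,0,0,-0.0475,-0.0155,0,0],[0,0,0,-0.0475,-0.0155,0,0],[0,0,0,0,0,0,0]], grip_force=20)

```text
time: 14.27
tcp_pos: [0.5506, 0.1728, 0.0453]
orientation: [[-0.95, -0.311, -0.002], [-0.311, 0.95, -0.001], [0.003, -0.0, -1.0]]
ft_force: [-6.3, -0.1, 0.7]
grip_width: 0.0293
gripper_force: 60.6
```

```bash
python3 st.py
```

```text
14.27 mouth xy [-35.    0.3] z 0.0453 yaw 18.12 tilt [ 0.0025 -0.    ] F [-6.   1.9] 0.7 T [-0.14  2.13  0.04]
```

>>> servo_tool(rows=[[0,0,0,0,0,0,0.4],[0,0,0,0,0,0,0.4],[0,0,0,0,0,0,0.6],[0,0,0,0,0,0,0.6],[0,0,0,0,0,0,0.6],[0,0,0,0,0,0,0.6]])

```text
time: 14.77
tcp_pos: [0.5522, 0.1733, 0.0456]
orientation: [[-0.95, -0.311, 0.001], [-0.311, 0.95, 0.0], [-0.001, -0.0, -1.0]]
ft_force: [0.1, 0.2, 0.5]
grip_width: 0.0514
gripper_force: 0.0
```

```bash
python3 st.py
```

```text
14.77 mouth xy [-33.2   0.3] z 0.0456 yaw 18.13 tilt [-0.0006 -0.    ] F [0.1 0.1] 0.5 T [-0.03 -0.01  0.06]
```

>>> servo_tool(rows=[[0,0,0,0,0,0.5,0.6],[0,0,0,0,0,1,0.6],[0,0,0,0,0,1.5,0.6],[0,0,0,0,0,2,0.6],[0,0,0,0,0,2,0.6],[0,0,0,-1.5,-1.5,2,0.6],[0,0,0,-2,-2.5,2,0.6],[0,0,0,-2,-3,0,0.6],[0,0,0,-2,-3,0,0.6],[0,0,0,-2,-3,0,0.6],[0,0,0,-2,-3,0,0.6],[0,0,0,0,-3,0,0.6],[0,0,0,0,-3,0,0.6],[0,0,0,0,0,0,0.6],[0,0,0,0,0,0,0.6]])

```text
time: 16.02
tcp_pos: [0.437, -0.048, 0.1565]
orientation: [[-0.951, -0.309, 0.002], [-0.309, 0.951, 0.0], [-0.002, -0.0, -1.0]]
ft_force: [-0.4, -0.4, 0.6]
grip_width: 0.051
gripper_force: 0.0
```

```bash
python3 st.py; python3 - <<'E'
from h import *
p,d,m=grab('top'); c=cloud(d,m)*1000
cv2.imwrite('pics/t3.png',np.hstack([cv2.resize(p[110:290,110:290],(560,560),interpolation=cv2.INTER_CUBIC)])[...,::-1])
a=np.radians(18.1); X=np.array([np.cos(a),np.sin(a)]);Y=np.array([-X[1],X[0]])
q=c[...,:2]-[583.9,183.3]; l=q@X; t=q@Y; h=c[...,2]
k=(h>62)&(h<90)&(abs(t)<35)&(l>-60)&(l<10)
r=cv2.minAreaRect(np.c_[l[k],t[k]].astype(np.float32)); print(k.sum(),r,np.median(h[k]))
E
```

```text
16.02 mouth xy [-211.5 -174.2] z 0.1565 yaw 17.97 tilt [-0.0016 -0.0003] F [-0.5 -0.3] 0.6 T [ 0.02  0.05 -0.01]
357 ((-37.20016098022461, 0.11113357543945312), (26.9598388671875, 31.704193115234375), 0.3474998474121094) 75.02274822896493
```

View pics/t3.png

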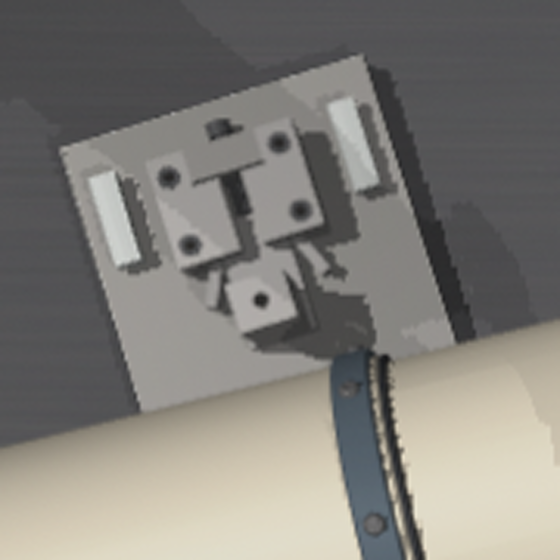

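The insert stands flat (top at 75.0 mm) and in line (0.1 mm, 0.35°), at x ≈ −37 by camera and −35 by arm. In the earlier plate crop the orange tip showed at about (255,227). I'm checking that against the nose position.

```bash
python3 - <<'E'
from h import *
z=np.load('top.npz'); c=z['c']*1000; p=z['p'].astype(int)
a=np.radians(18.1); X=np.array([np.cos(a),np.sin(a)]);Y=np.array([-X[1],X[0]])
q=c[...,:2]-[583.9,183.3]; l=q@X; t=q@Y
for v in range(172,188):
  for u in range(183,196):
    if p[v,u,0]-p[v,u,2]>35: print(u,v,p[v,u],'l %.1f t %.1f h %.1f'%(l[v,u],t[v,u],c[v,u,2]))
E
```

```text
188 179 [89 74 49] l 19.9 t 0.9 h 31.6
189 179 [100  82  48] l 19.8 t -0.5 h 30.0
190 179 [96 79 47] l 19.7 t -1.9 h 28.6
188 180 [115  92  48] l 18.5 t 1.5 h 30.8
189 180 [115  92  46] l 17.6 t -0.3 h 32.2
190 180 [108  86  43] l 16.7 t -2.1 h 34.0
188 181 [105  86  52] l 17.4 t 2.2 h 29.0
189 181 [98 81 50] l 18.6 t 1.4 h 22.6
190 181 [92 78 52] l 17.9 t -0.2 h 23.3
```

The tip shows at 17.5–20 mm inside the mouth, so the shoulder is at about 20.5 mm and the nose at 20–21 mm is home on it. Handing in.

```bash
python3 -c "
from plant import bot
print(bot.hand_in())"
```

```text
the job is handed in; nothing more can be done
None
```

The wide insert is seated against the end stop: pressed for just over a second at about 14 N on the wrist (less plate friction), then released flat and in line. The job is handed in; no verdict was shown, and I never went near the narrow insert.

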